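Lock the knife sharpener onto its keyhole mount

ROBOT

A 6-joint arm with a two-finger parallel gripper is mounted at the origin on a cart in front of the work surface, level with it; the furniture and walls round the work are solid. World frame = base frame: x ahead of the robot, y to its left, z up, the work surface at z = 0. Lengths are in m, angles in rad, forces in N, time in s.
With the tool pointing down it reaches from about 0.35 to 0.85 m from the base axis. Payload 8.1 kg.
Tool frame: the origin (TCP) lies at the centre of the arm's flange, where the gripper is bolted on; the fingertips stand 186 mm ahead of it and the grasp point (between the pads) lies 167 mm ahead of it; z points along the fingers, y is the line along which they close (so a half turn about z gives the same grasp; the last joint's range is limited). The gripper opens to 93 mm and grips with 3 to 60 N. Pads are 15 mm wide; open, the fingers measure 128 mm over their backs; the gripper's body (75 mm by 188 mm) begins 65 mm behind the grasp point.
Start: joints at [1.157, 0.13, 1.488, -0, 1.523, -0.085], TCP at [0.194, 0.568, 0.405] pointing down, gripper open.
Joint ranges: [-2.96, 2.96], [-0.89, 2.26], [0.02, 2.5], [-1.34, 4.48], [0, 2.73], [-2.66, 2.66]. Speed limits (rad/s): [2.39, 2.39, 2.79, 3.14, 3.14, 3.14].

INTERFACE

Orientations are given as a rotation vector (axis times angle).
In Python, from plant import robot gives the robot as it stands.
- The arm moves only by the tool apply_moves, never from a script. Its argument "series" is a list of rows, each a list of 2 entries, a list of its own where there are three numbers: the shift along the tool's x, y, z in mm, then the turn, a rotation vector about the tool's x, y, z in rad. A call has 1 to 12 rows; each row shifts and turns the commanded pose from where the row before left it, along the tool's axes as they then stand; what a row does not reach is not made up. A row lasts 1/12 s, in which the tool goes at most 41.7 mm and 7.16 degrees, less where a joint would pass 70% of its speed; a pose out of reach is approached as far as the arm can. A call is refused whole if a number of a shift passes 41.7 or a number of a turn 0.125, either way. A call with a gripper value outside its range is refused whole. "claw" is the opening, from 0 (shut) to 1 (fully open), set as the call begins (left out, the last holds). The fingers move at their own pace and stop on an object; "newtons" is the grip in N (left out, the last holds). Time passes only in rows, so rows that do not move let the fingers close. It gives the time, the measured TCP pose, the force, the opening and the grip force at its end, in the units of the state.
- robot.read_state(): the state, without advancing time (a new reading comes with each control period).
- robot.read_camera(name): name is "side" or "top"; returns (picture, depth): 400x640x3 uint8, blue, green, red; 400x640 float32, m along the optical axis (not along the pixel's ray), 0 where there is no reading.
- robot.calibration(name): a dict with "fx", "fy", "cx", "cy" (pixels), "extrinsics" (4x4, takes a point from world to camera coordinates). Camera axes: x right, y down, z forward; pixel columns grow to the right and rows downward; lengths in m; the calibration is good to about 2 mm. A picture is of the moment at which its call begins. calibration takes no time and is no camera call.
- robot.close_job(): hands the job in; it is judged then, once.
The state is a dict: "t": time; "q": joint angles; "dq": joint speeds; "joint_torque": joint torques, N m; "tool_pos": TCP position; "orientation": TCP orientation; "force": force on the tool from outside, world axes, zero at the start; "wrist_torque": the same for the moment, N m; "opening": finger opening in m; "gripper_force": force on a finger pad.
Only numpy, scipy, OpenCV 4.12 (cv2) and the standard library are available. Lean on these libraries where they do the work, as an engineer would, in place of code of your own. Each camera call takes 0.05 s, during which the arm holds its last target. There are 200 camera calls.

TASK

The knife sharpener has been washed; put it back on its wooden mount. Lower its foot plate over the two screw heads, so that both come up through the round ends of the keyholes, then slide it along, towards the end away from the red catch, until the catch springs up behind the foot plate; let it sit flat and locked, and let go. Be gentle: never press it hard or ram it against the mount, and leave the shakers and the tin alone.

Things in the scene. Friction and masses are not known exactly. Their poses are not given: they have to be found in the camera images.
- sharpener: Loose knife sharpener, 0.34 to 0.53 kg. Origin: centre of the underside of its steel foot plate, 56 (x) by 184 (y) by 4 mm; z up; +y runs along it to its front, the end with two V slots (ribbed hand grip at -y). Black housing on the plate, 40 mm wide in x, y -50 to +50, flat upright sides from z = 10 to 50, top 54 mm; grip it across x.
- sharpener_front (a point): Middle of the front edge of the foot plate's underside: (0, +92, 0) mm in the sharpener's frame. The rear edge is at y = -92.
- keyhole_front (a point): Centre of the front keyhole's round entry hole, on the foot plate's underside: (0, +78, 0) mm in the sharpener's frame. Through hole 18 mm across; from it a slot 10 mm wide runs towards -y and ends at y = +59.
- keyhole_rear (a point): Centre of the rear keyhole's round entry hole, on the foot plate's underside: (0, -62, 0) mm in the sharpener's frame. Through hole 18 mm across; from it a slot 10 mm wide runs towards -y and ends at y = -81.
- mount: Light wooden board fixed on the worktop, 96 (x) by 240 (y) by 16 mm. Origin: centre of its underside, z up, y along the aluminium track on its middle; +y is the locking direction, the red catch is at the -y end. A dark steel strip, 32 by 202 mm, is clamped firmly in the track, 4 to 32 mm forward (+y) of its rearmost place; this shift varies and is not reported: find it by eye or by feel.
- mount_seat (a point): (0, 0, 19) mm in the mount's frame, at the height of the strip's top, the seat of the foot plate. The locked sharpener's origin lies here plus the shift (4 to 32 mm in +y; this point does not show it). The sharpener goes down over the heads 16 mm before its locked place, slides 16 mm in +y and meets a hard stop.
- mount_screws (a point): (0, -8, 19) mm in the mount's frame: add the shift in +y to get midway between the two screws at seat height. Screws 70 mm either way along y: shank 6 mm, bright domed head 14 mm across, 5.5 to 9.6 mm above the seat. Holes within about 2 mm of the heads go down to the seat; else the plate rests on the heads, 9.6 mm up.
- catch (a joint): Red spring catch, 20 by 10 mm, on the strip (mount y = -104 to -94, plus the shift). 0 = up, 5 mm above the seat; 0.005 = flush. The foot plate set down on the seat holds it down (about 3 N). In the last 2 mm before the stop it jumps up behind the plate's rear edge. Sliding takes under 6 N; over 40 N between sharpener and mount is forcing.
- salt: White ceramic salt shaker, 42 mm across, 77 mm tall; origin at the centre of its foot. Bystander.
- pepper: Black ceramic pepper shaker, 42 mm across, 77 mm tall; origin at the centre of its foot. Bystander.
- tin: Closed food tin with a green and white label, 76 mm across, 110 mm tall; origin at the centre of its foot. Bystander.
Things that resemble listed ones, but are neither listed nor needed, are in the scene too. What is shaped like the sharpener but yellow is not meant.

How it is judged:
On the way:
1. the foot plate lies flat on the seat with both screw heads through its keyholes, holding the catch down (x of sharpener in the frame of mount between -0.004 and 0.004 m and z of sharpener in the frame of mount between 0.0175 and 0.0207 m and y of sharpener_front in the frame of mount above 0.07 m and angle between the z axis of sharpener and the z axis of mount, either way round below 0.035 rad and angle between the y axis of sharpener and the y axis of mount, either way round below 0.06 rad and value of joint catch above 0.0035 m), for 0.1 s.
At the end, for the whole second after the job is handed in: the sharpener lies flat on the mount's seat (height within 1.5 mm, tilt under 2 degrees), front to the mount's +y, in line with the track (4 mm, 3.4 degrees), 0 to 36 mm forward of the board's centre; the red catch is up (within 1.5 mm) behind the foot plate; all at rest and let go (x of sharpener in the frame of mount between -0.004 and 0.004 m and z of sharpener in the frame of mount between 0.0175 and 0.0207 m and y of sharpener_front in the frame of mount above 0.07 m and angle between the z axis of sharpener and the z axis of mount, either way round below 0.035 rad and angle between the y axis of sharpener and the y axis of mount, either way round below 0.06 rad and y of sharpener in the frame of mount between 0 and 0.036 m and value of joint catch below 0.0015 m and linear speed of sharpener below 0.01 m/s); the robot touches nothing.
It fails at once if the sharpener is pressed or rammed against the mount with more than 40 N (contact force between sharpener and mount above 40 N).
It fails at once if the salt shaker, pepper shaker or tin is shifted by more than 20 mm or tipped ((distance of salt from where it was at the start of the episode above 0.02 m or angle between salt's own z axis and vertical above 0.35 rad) or (distance of pepper from where it was at the start of the episode above 0.02 m or angle between pepper's own z axis and vertical above 0.35 rad) or (distance of tin from where it was at the start of the episode above 0.02 m or angle between tin's own z axis and vertical above 0.35 rad)).
It also fails if it takes over 64 s, if anything falls off the work surface, if the arm or the gripper's body presses on something with over 40 N, if the wrist force passes 120 N, or if a joint passes its speed limit or range.

## Working session

There is one attempt and no reset: what is moved stays moved. The work goes in short steps, Python scripts to look and compute and a tool call to move; the robot and the scene stay as the last step left them, time stands still between calls to the robot, and variables do not carry over. Pictures are saved under pics/ and viewed, at most 10 in all, crops included, and the job is handed in when it is done.

Besides the shell and the picture viewer there is one more tool, called after "Call:" as a command line: name --argument value ..., lists and objects as JSON in quotes. apply_moves: Moves the arm, as the interface text tells. Its arguments: {"type":"object","properties":{"series":{"type":"array"},"claw":{"type":"number"},"newtons":{"type":"number"}},"required":["series"]}

```bash
mkdir -p pics; cat > h.py <<'E'
from plant import robot
import numpy as np, cv2
from scipy.spatial.transform import Rotation as R
def grab(n):
    p,d=robot.read_camera(n); np.savez(f'{n}.npz',p=p,d=d); return p,d
def cal(n):
    c=robot.calibration(n); K=np.array([[c['fx'],0,c['cx']],[0,c['fy'],c['cy']],[0,0,1]]); return K,np.array(c['extrinsics'])
def ray(n,uv,z):
    K,E=cal(n); uv=np.atleast_2d(uv).astype(float)
    r=np.c_[uv,np.ones(len(uv))]@np.linalg.inv(K).T@E[:3,:3]; o=-E[:3,:3].T@E[:3,3]
    return o+r*((z-o[2])/r[:,2])[:,None]
def cloud(n,d):
    K,E=cal(n); v,u=np.indices(d.shape); 
    P=np.stack([(u-K[0,2])/K[0,0]*d,(v-K[1,2])/K[1,1]*d,d],-1)
    return (P-E[:3,3])@E[:3,:3]
E
python3 - <<'E'
from h import *
for n in('top','side'):
    p,d=grab(n); cv2.imwrite(f'pics/{n}0.png',p); K,X=cal(n); print(n,K[0,0],(-X[:3,:3].T@X[:3,3]).round(3),X[:3,:3].round(2).tolist())
s=robot.read_state(); print({k:np.round(v,4).tolist() for k,v in s.items()}); print(R.from_rotvec(s['orientation']).as_matrix().round(3))
E
```

```text
top 389.8745116478339 [ 0.347 -0.126  0.943] [[0.0, -1.0, -0.03], [-0.98, 0.0, -0.19], [0.19, 0.03, -0.98]]
side 363.92660086255506 [0.607 0.486 0.8  ] [[-0.98, 0.19, -0.01], [0.15, 0.76, -0.63], [-0.11, -0.62, -0.78]]
{'t': 0.1, 'q': [1.1566, 0.1311, 1.4891, 0.0, 1.523, -0.0854], 'dq': [0.0001, -0.0013, -0.0014, 0.0008, -0.0003, -0.0007], 'joint_torque': [0.0009, -56.134, -49.3095, 0.077, 0.029, -0.0001], 'tool_pos': [0.1936, 0.5677, 0.4038], 'orientation': [-0.514, -3.0988, 0.0024], 'force': [0.0622, 0.4745, 0.0268], 'wrist_torque': [0.0418, -0.0617, -0.0744], 'gripper_force': 0.0, 'opening': 0.0928}
[[-0.946  0.323 -0.001]
 [ 0.323  0.946 -0.001]
 [ 0.    -0.002 -1.   ]]
```

View pics/top0.png

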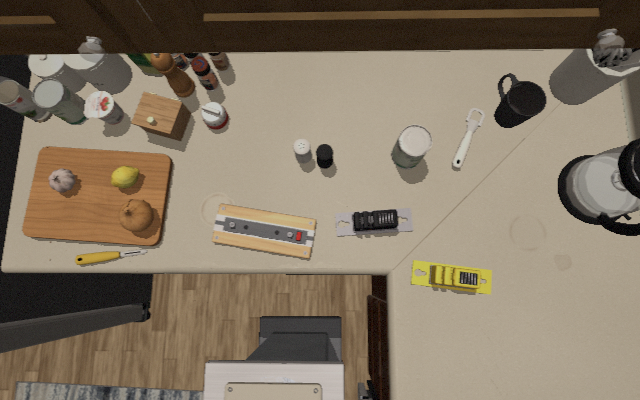

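View pics/side0.png

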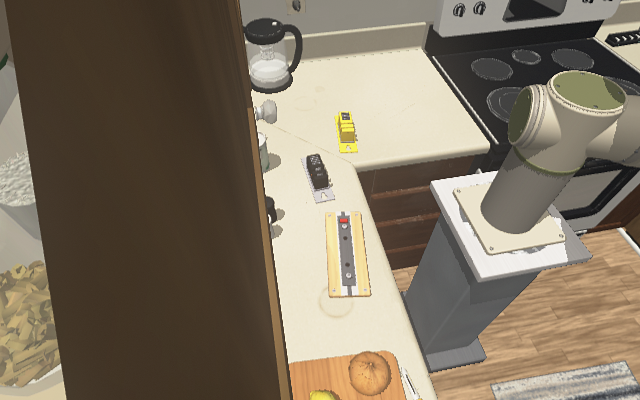

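The top view shows the mount at about (265,231), the red catch at (299,236), so +y runs left. The black sharpener is at (375,221), the shakers at (303,150) and (325,156), and the tin at (411,146). I'll zoom in next.

```bash
python3 - <<'E'
from h import *
t=np.load('top.npz'); s=np.load('side.npz')
a=cv2.resize(t['p'][195:265,205:425],None,fx=3.6,fy=3.6,interpolation=cv2.INTER_CUBIC)
b=cv2.resize(s['p'][145:210,295:345],None,fx=5,fy=5,interpolation=cv2.INTER_CUBIC)
c=cv2.resize(s['p'][205:302,315:380],None,fx=3.35,fy=3.35,interpolation=cv2.INTER_CUBIC)
o=np.zeros((590,800,3),np.uint8); o[:a.shape[0],:a.shape[1]]=a[:,:800]; y=a.shape[0]+5
o[y:y+325,:250]=b; o[y:y+c.shape[0],260:260+c.shape[1]]=c[:590-y]
cv2.imwrite('pics/z.png',o)
P=cloud('top',t['d'])
for u,v in[(375,221),(345,226),(405,219),(265,231),(225,222),(250,238),(330,240),(250,227),(305,245)]: print((u,v),P[v,u].round(4))
E
```

```text
(375, 221) [ 0.4699 -0.2321  0.0555]
(345, 226) [ 0.4649 -0.1657  0.0028]
(405, 219) [ 0.4827 -0.3115 -0.0012]
(265, 231) [0.4503 0.0252 0.0214]
(225, 222) [0.4721 0.1229 0.0189]
(250, 238) [0.4343 0.062  0.0141]
(330, 240) [ 0.4312 -0.1294  0.0007]
(250, 227) [0.4601 0.062  0.0191]
(305, 245) [ 0.4177 -0.0702  0.0179]
```

View pics/z.png

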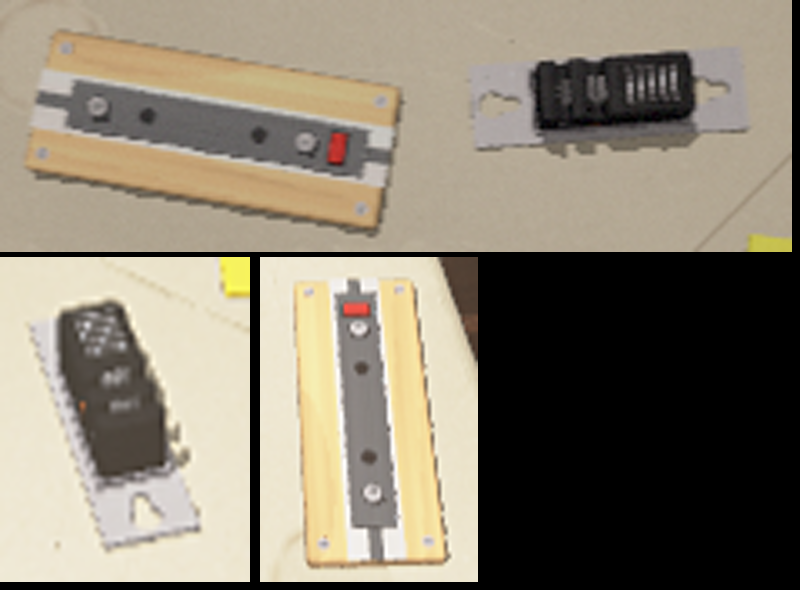

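The zoom shows the sharpener's V slots (front) at its left, so its +y is roughly world +y, the same as the mount's. Both screw heads and the red catch are visible. Now I'll measure.

```bash
cat > meas.py <<'E'
from h import *
def big(m,roi):
    k=np.zeros_like(m); x0,y0,x1,y1=roi; k[y0:y1,x0:x1]=m[y0:y1,x0:x1]; return k
def rect(pts):
    (c,wh,a)=cv2.minAreaRect(pts[:,:2].astype(np.float32)*1000); w,h=wh
    th=np.deg2rad(a if w>h else a+90); dvec=np.array([np.cos(th),np.sin(th)]); dvec*=np.sign(dvec[1]) 
    return np.round(c,1),np.round((max(wh),min(wh)),1),dvec
def cont(m,morph=3):
    m=cv2.morphologyEx(m,cv2.MORPH_OPEN,np.ones((2,2))); cs,_=cv2.findContours(m,cv2.RETR_EXTERNAL,cv2.CHAIN_APPROX_NONE)
    return np.concatenate([c[:,0] for c in cs if cv2.contourArea(c)>40]) 
E
python3 - <<'E'
from meas import *
rois={'top':((205,195,325,265),(330,200,420,242)),'side':((320,206,376,302),(298,146,342,205))}
for n in rois:
    f=np.load(n+'.npz'); p,d=f['p'],f['d']; P=cloud(n,d); hsv=cv2.cvtColor(p,cv2.COLOR_BGR2HSV)
    H,S,V=[hsv[...,i].astype(int) for i in range(3)]
    r1,r2=rois[n]
    hm=((P[...,2]>.009)&(d>0)).astype(np.uint8)*255
    c,w,a=rect(ray(n,cont(big(hm,r1)),.016)); print(n,'mount depth',c,w,np.rad2deg(np.arctan2(*a)).round(2))
    print('  wood colour med',[int(np.median(x[r1[1]:r1[3],r1[0]:r1[2]])) for x in(H,S,V)])
    wood=((S>70)&(H>8)&(H<30)&(V>120)).astype(np.uint8)*255
    c,w,a=rect(ray(n,cont(big(wood,r1)),.016)); print('  wood',c,w,np.rad2deg(np.arctan2(*a)).round(2))
    red=big((((H<8)|(H>172))&(S>150)).astype(np.uint8)*255,r1); v,u=np.nonzero(red); print('  red',len(u),(u.mean(),v.mean()),ray(n,(u.mean(),v.mean()),.024).round(4))
    hh=big(((P[...,2]>.035)&(P[...,2]<.07)).astype(np.uint8)*255,r2)
    q=P[hh>0]; c,w,a=rect(q); print('  housing cloud',c,w,np.rad2deg(np.arctan2(*a)).round(2),np.percentile(q[:,2],[5,50,95]).round(4))
    v,u=np.nonzero(big(((V<75)).astype(np.uint8)*255,r2)); 
    blk=big((V<75).astype(np.uint8)*255,r2); c,w,a=rect(ray(n,cont(blk),.054)); print('  black@54',c,w,np.rad2deg(np.arctan2(*a)).round(2))
    pl=big(((S<28)&(V>90)).astype(np.uint8)*255,r2)|blk
    c,w,a=rect(ray(n,cont(pl),.004)); print('  plate',c,w,np.rad2deg(np.arctan2(*a)).round(2))
    for nm,(u,v) in {'top':{'scr+':(232.0,224.3),'scr-':(289.8,234.5)},'side':{'scr-':(344.5,225.5),'scr+':(348.6,275)}}[n].items():
        sub=(slice(int(v)-5,int(v)+6),slice(int(u)-5,int(u)+6)); m=(V[sub]>130)&(S[sub]<40)
        k,l,st,ce=cv2.connectedComponentsWithStats(m.astype(np.uint8)); i=1+np.argmax(st[1:,4]); cu,cv=ce[i]; cu+=int(u)-5; cv+=int(v)-5
        print('  ',nm,st[i,4],(cu.round(1),cv.round(1)),ray(n,(cu,cv),.027).round(4))
    print('  plate colours',hsv[(219,226)[n=='top'],345] if n=='top' else hsv[199,322])
E
```

```text
top mount depth [450.6  26.9] [240.1  95.4] 9.47
  wood colour med [18, 46, 179]
  wood [450.8  27.1] [238.6  95. ] 9.48
  red 35 (np.float64(298.2), np.float64(235.8)) [[ 0.4388 -0.0543  0.024 ]]
  housing cloud [ 475.9 -235.2] [100.   40.3] -4.3 [0.0375 0.0534 0.0566]
  black@54 [ 470.2 -234.9] [101.1  44.1] -3.94
  plate [ 473.4 -236.9] [183.8  55.7] -4.21
   scr+ 19 (np.float64(231.4), np.float64(223.8)) [[0.4666 0.1051 0.027 ]]
   scr- 23 (np.float64(289.2), np.float64(233.9)) [[ 0.443  -0.0332  0.027 ]]
  plate colours [ 10  17 175]
side mount depth [451.8  36.8] [243.1  95.5] 9.66
  wood colour med [22, 36, 237]
  wood [452.2  40. ] [240.4  96. ] 9.7
  red 23 (np.float64(343.3478260869565), np.float64(220.04347826086956)) [[ 0.4391 -0.0509  0.024 ]]
  housing cloud [ 475.7 -230.4] [101.7  40.3] -4.66 [0.0396 0.054  0.0573]Traceback (most recent call last):
  File "<stdin>", line 16, in <module>
  File "meas.py", line 10, in cont
    return np.concatenate([c[:,0] for c in cs if cv2.contourArea(c)>40])
           ~~~~~~~~~~~~~~^^^^^^^^^^^^^^^^^^^^^^^^^^^^^^^^^^^^^^^^^^^^^^^
ValueError: need at least one array to concatenate
```

Call:
apply_moves --series '[[[0,0,0],[0,0,0.117]],[[0,0,0],[0,0,0.117]],[[0,0,0],[0,0,0.117]],[[0,0,0],[0,0,0.117]],[[0,0,0],[0,0,0.117]],[[0,0,0],[0,0,0.117]],[[0,0,0],[0,0,0.117]],[[0,0,0],[0,0,0.117]],[[0,0,0],[0,0,0.117]],[[0,0,0],[0,0,0.117]],[[0,0,0],[0,0,0]],[[0,0,0],[0,0,0]]]' --claw 1

```text
t: 1.1
tool_pos: [0.1937, 0.5678, 0.4043]
orientation: [2.136, 2.304, -0.001]
force: [0.1, 0.0, -0.3]
opening: 0.0929
gripper_force: 0.0
```

Call:
apply_moves --series '[[[-25,24,0],[0,0,0]],[[-25,24,0],[0,0,0]],[[-25,24,0],[0,0,0]],[[-25,24,0],[0,0,0]],[[-25,24,0],[0,0,0]],[[-25,24,0],[0,0,0]],[[-25,24,0],[0,0,0]],[[-25,24,0],[0,0,0]],[[-25,24,0],[0,0,0]],[[-40,0,0],[0,0,0]],[[-40,0,0],[0,0,0]],[[-40,0,0],[0,0,0]]]'

```text
t: 2.1
tool_pos: [0.4341, 0.2376, 0.4041]
orientation: [-2.134, -2.305, 0.001]
force: [1.0, -1.5, 0.2]
opening: 0.0929
gripper_force: 0.0
```

Call:
apply_moves --series '[[[-40,0,0],[0,0,0]],[[-40,0,0],[0,0,0]],[[-40,0,0],[0,0,0]],[[-40,0,0],[0,0,0]],[[-40,0,0],[0,0,0]],[[-40,0,0],[0,0,0]],[[-40,0,0],[0,0,0]],[[-40,0,0],[0,0,0]],[[-40,0,0],[0,0,0]],[[-40,0,0],[0,0,0]],[[-20,0,0],[0,0,0]],[[0,0,0],[0,0,0]]]'

```text
t: 3.1
tool_pos: [0.4638, -0.1834, 0.4045]
orientation: [2.14, 2.3, -0.002]
force: [-0.6, -0.5, -0.3]
opening: 0.0933
gripper_force: 0.0
```

```bash
cat >> h.py <<'E'
def tool():
    s=robot.read_state(); return s,np.array(s['tool_pos']),R.from_rotvec(s['orientation']).as_matrix()
def need(target,ydir_deg):
    """target TCP xyz m, heading of tool x as atan2(dx,dy) deg -> tool-frame mm, turn rotvec"""
    s,p,M=tool(); a=np.deg2rad(ydir_deg); X=np.array([np.sin(a),np.cos(a),0]); Z=np.array([0,0,-1.]); G=np.c_[X,np.cross(Z,X),Z]
    print('t',s['t'],'pos',p.round(4),'F',np.round(s['force'],1),'open',round(s['opening'],4),'grip',round(s['gripper_force'],1))
    print('shift mm',(M.T@(np.array(target)-p)*1000).round(1),'in goal axes',(G.T@(np.array(target)-p)*1000).round(1),'turn',R.from_matrix(M.T@G).as_rotvec().round(4))
E
python3 - <<'E'
from h import *
need((.4745,-.236,.204),-4.3)
E
```

```text
t 3.1 pos [ 0.4638 -0.1834  0.4045] F [-0.6 -0.5 -0.3] open 0.0933 grip 0.0
shift mm [-53.    7.  200.5] in goal axes [-53.3   6.7 200.5] turn [-0.0006  0.0011 -0.0031]
```

Call:
apply_moves --series '[[[-27,3,0],[0,0,-0.003]],[[-26,4,0],[0,0,0]],[[0,0,40],[0,0,0]],[[0,0,40],[0,0,0]],[[0,0,35],[0,0,0]],[[0,0,25],[0,0,0]],[[0,0,20],[0,0,0]],[[0,0,20],[0,0,0]],[[0,0,20],[0,0,0]],[[0,0,0],[0,0,0]],[[0,0,0],[0,0,0]],[[0,0,0],[0,0,0]]]'

```text
t: 4.1
tool_pos: [0.4756, -0.2317, 0.2059]
orientation: [2.134, 2.304, 0.0]
force: [0.2, -0.1, 0.5]
opening: 0.0932
gripper_force: 0.0
```

Call:
apply_moves --series '[[[0,0,0],[0,0,0]],[[0,0,0],[0,0,0]],[[0,0,0],[0,0,0]],[[0,0,0],[0,0,0]],[[0,0,0],[0,0,0]],[[0,0,0],[0,0,0]],[[0,0,0],[0,0,0]],[[0,0,0],[0,0,0]],[[0,0,0],[0,0,0]],[[0,0,0],[0,0,0]]]' --claw 0 --newtons 30

```text
t: 4.93
tool_pos: [0.4751, -0.2319, 0.2047]
orientation: [-2.137, -2.303, -0.0]
force: [0.8, 0.6, -0.2]
opening: 0.0398
gripper_force: 30.0
```

```bash
python3 - <<'E'
from h import *
need((.4745,-.236,.204),-4.3); print(tool()[0]['wrist_torque'])
E
```

```text
t 4.9333 pos [ 0.4751 -0.2319  0.2047] F [ 0.8  0.6 -0.2] open 0.0398 grip 30.0
shift mm [-4.  -0.9  0.7] in goal axes [-4.  -0.9  0.7] turn [-0.     -0.0001 -0.0001]
[-0.08026659  0.05208626 -0.00043664]
```

Call:
apply_moves --series '[[[0,0,-10],[0,0,0]],[[0,0,-20],[0,0,0]],[[0,0,-30],[0,0,0]],[[0,0,-20],[0,0,0]],[[0,0,0],[0,0,0.06]],[[0,0,0],[0,0,0.06]],[[0,0,0],[0,0,0.06]],[[0,0,0],[0,0,0.063]],[[30,0,0],[0,0,0]],[[30,0,0],[0,0,0]],[[0,0,0],[0,0,0]],[[0,0,0],[0,0,0]]]'

```text
t: 5.93
tool_pos: [0.485, -0.1715, 0.2847]
orientation: [-2.397, -2.03, 0.001]
force: [0.4, -0.0, -3.2]
opening: 0.0396
gripper_force: 30.0
```

```bash
python3 - <<'E'
from h import *
need((.4542,.0321,.265),9.6)
print(tool()[0]['wrist_torque'])
E
```

```text
t 5.9333 pos [ 0.485  -0.1715  0.2847] F [ 0.4 -0.  -3.2] open 0.0396 grip 30.0
shift mm [195.7 -63.9  19.8] in goal axes [195.6 -64.3  19.7] turn [-0.0009 -0.0003  0.0021]
[-0.1048331   0.10590962  0.02546932]
```

Call:
apply_moves --series '[[[20,-6,0],[0,0,0.002]],[[30,-10,0],[0,0,0]],[[35,-12,0],[0,0,0]],[[35,-12,0],[0,0,0]],[[30,-10,0],[0,0,0]],[[25,-8,0],[0,0,0]],[[15,-4,0],[0,0,0]],[[6,-2,10],[0,0,0]],[[0,0,10],[0,0,0]],[[0,0,0],[0,0,0]],[[0,0,0],[0,0,0]],[[0,0,0],[0,0,0]]]'

```text
t: 6.93
tool_pos: [0.4552, 0.0301, 0.2644]
orientation: [-2.403, -2.023, 0.002]
force: [0.2, -0.5, -4.6]
opening: 0.0403
gripper_force: 30.0
```

```bash
python3 - <<'E'
from h import *
need((.4542,.0321,.265),9.6)
o=np.zeros((590,800,3),np.uint8)
p,d=grab('top'); P=cloud('top',d); a=cv2.resize(p[190:270,205:330],None,fx=6,fy=6,interpolation=cv2.INTER_CUBIC); 
o[:290,:750]=a[100:390]
p,d=grab('side'); a=cv2.resize(p[190:290,260:390],None,fx=2.9,fy=2.9,interpolation=cv2.INTER_CUBIC); o[295:295+290,:a.shape[1]]=a
cv2.imwrite('pics/h.png',o)
E
```

```text
t 6.9333 pos [0.4552 0.0301 0.2644] F [ 0.2 -0.5 -4.6] open 0.0403 grip 30.0
shift mm [ 1.8 -1.3 -0.6] in goal axes [ 1.8 -1.3 -0.6] turn [-0.0009  0.0005 -0.0039]
```

View pics/h.png

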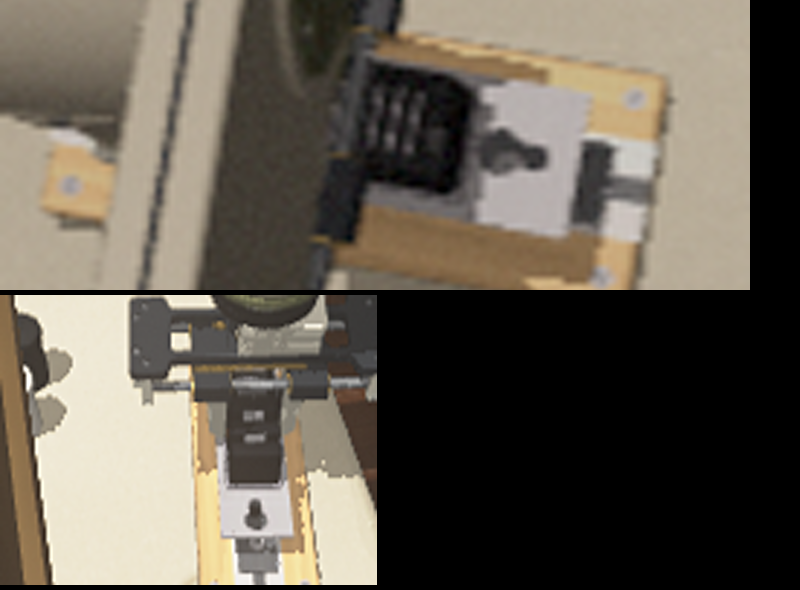

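The top crop shows the rear plate end and keyhole over the catch end. The side crop shows the front plate end, with the front screw just beyond its edge. I'll measure the plate ends.

```bash
cat > plate.py <<'E'
from meas import *
a=np.deg2rad(9.65); Y=np.array([np.sin(a),np.cos(a)]); X=np.array([Y[1],-Y[0]])
def mm(n,uv,z,o): q=(ray(n,uv,z)[:,:2]*1000-o); return np.c_[q@X,q@Y]
def plate(n,roi,ztop,o,vmin,smax):
    f=np.load(n+'.npz'); p=f['p']; hsv=cv2.cvtColor(p,cv2.COLOR_BGR2HSV).astype(int)
    m=((hsv[...,1]<smax)&(hsv[...,2]>vmin)).astype(np.uint8)*255; m=big(m,roi)
    cs,_=cv2.findContours(m,cv2.RETR_EXTERNAL,cv2.CHAIN_APPROX_NONE); c=max(cs,key=cv2.contourArea)
    q=mm(n,c[:,0],ztop,o); fill=cv2.drawContours(np.zeros_like(m),[c],-1,255,-1)
    return m,c[:,0],q,fill,hsv
E
python3 - <<'E'
from plate import *
mid={'top':np.array([454.8,36.0])}
f=np.load('side.npz')
# side-camera screws from first picture
for u,v in((344.5,225.5),(348.6,275)): print('side screw guess',ray('side',(u,v),.027).round(4))
f=np.load('top.npz');hsv=cv2.cvtColor(f['p'],cv2.COLOR_BGR2HSV); print('plate hsv',hsv[235,295],hsv[240,300], 'strip',hsv[232,304],'white',hsv[230,311])
m,c,q,fill,h=plate('top',(278,215,304,250),.0637,mid['top'],140,30)
print('n',len(c),'bbox',c.min(0),c.max(0)); 
print('rot rect',cv2.minAreaRect(q.astype(np.float32)))
for y in np.arange(-100,-70,4):
    s=q[abs(q[:,1]-y)<2]; print(y,s[:,0].min().round(1),s[:,0].max().round(1),len(s)) if len(s) else 0
print('rear', np.sort(q[:,1])[:12].round(1))
v,u=np.nonzero((h[...,2]<110)&(np.indices(m.shape)[1]>283)&(np.indices(m.shape)[1]<298)&(np.indices(m.shape)[0]>226)&(np.indices(m.shape)[0]<238))
b=mm('top',np.c_[u,v],.0637,mid['top']); print('hole',b.mean(0).round(1),b.min(0).round(1),b.max(0).round(1))
for y in np.arange(-95,-55,2.5):
    s=b[abs(b[:,1]-y)<1.25]; print(y,len(s), (s[:,0].min().round(1),s[:,0].max().round(1)) if len(s) else 0)
E
```

```text
side screw guess [[ 0.4409 -0.0314  0.027 ]]
side screw guess [[0.4649 0.1074 0.027 ]]
plate hsv [  4  11 180] [ 10  15 104] strip [120   4  58] white [ 19  20 204]
n 94 bbox [284 220] [303 245]
rot rect ((1.6731090545654297, -83.79049682617188), (56.45319747924805, 41.84213638305664), 7.860217094421387)
-100 -24.4 28.4 24
-96 -25.2 28.0 4
-92 -25.6 27.6 4
-88 -26.0 28.7 8
-84 -24.9 28.3 8
-80 -25.7 27.5 7
-76 -23.9 27.1 6
-72 -24.6 28.6 8
rear [-103.3 -101.1 -101.1 -100.6 -100.3 -100.1 -100.1  -99.9  -99.7  -99.7
  -99.5  -99.5]
hole [  1.6 -71.8] [-12.1 -87.5] [ 10.6 -59.9]
-95.0 0 0
-92.5 0 0
-90.0 0 0
-87.5 4 (np.float64(-1.2), np.float64(5.5))
-85.0 4 (np.float64(-1.6), np.float64(5.1))
-82.5 4 (np.float64(-2.0), np.float64(4.7))
-80.0 4 (np.float64(-2.4), np.float64(4.3))
-77.5 5 (np.float64(-3.2), np.float64(6.2))
-75.0 6 (np.float64(-3.5), np.float64(8.0))
-72.5 8 (np.float64(-3.9), np.float64(9.9))
-70.0 9 (np.float64(-6.5), np.float64(9.5))
-67.5 6 (np.float64(-4.7), np.float64(6.9))
-65.0 10 (np.float64(-12.1), np.float64(8.7))
-62.5 9 (np.float64(-7.7), np.float64(10.6))
-60.0 4 (np.float64(3.5), np.float64(10.2))
-57.5 0 0
```

```bash
python3 - <<'E'
from plate import *
img=cv2.imread('pics/side0.png'); g=cv2.cvtColor(img,cv2.COLOR_BGR2GRAY); hs=cv2.cvtColor(img,cv2.COLOR_BGR2HSV).astype(int)
pts=[]
for u,v in((344,225),(348,275)):
    w=g[v-6:v+7,u-6:u+7].astype(float); mk=np.where(w>120,1.,0); mk[:, :2]=0; mk[:,-2:]=0
    k,l,st,ce=cv2.connectedComponentsWithStats(mk.astype(np.uint8)); i=1+np.argmax(st[1:,4]); c=ce[i]+[u-6,v-6]; print(c.round(1),st[i]); pts.append(ray('side',c,.027)[0,:2]*1000)
pts=np.array(pts); print(pts.round(1),np.hypot(*(pts[1]-pts[0])),np.rad2deg(np.arctan2(*(pts[1]-pts[0])))); mid=pts.mean(0); print('mid side',mid)
f=np.load('side.npz')['p']; h2=cv2.cvtColor(f,cv2.COLOR_BGR2HSV).astype(int); print(h2[268,340],h2[262,358],'strip',h2[277,345])
m,c,q,fill,h=plate('side',(330,240,366,276),.0637,mid,150,20)
print('bbox',c.min(0),c.max(0)); 
for y in np.arange(52,96,4):
    s=q[abs(q[:,1]-y)<2]; print(y,s[:,0].min().round(1),s[:,0].max().round(1),len(s)) if len(s) else 0
print('front',np.sort(q[:,1])[-20:].round(1))
v,u=np.nonzero(h[...,2]<140); k=(u>340)&(u<354)&(v>258)&(v<273); b=mm('side',np.c_[u,v][k],.0637,mid)
for y in np.arange(45,90,2.5):
    s=b[abs(b[:,1]-y)<1.25]; print(y,len(s), (s[:,0].min().round(1),s[:,0].max().round(1)) if len(s) else 0)
E
```

```text
[344.  227.2] [ 2  4  9  9 69]
[348.  274.9] [  2   0   9  13 109]
[[443.5 -26.4]
 [466.3 106.9]] 135.25374989138518 9.698448313462112
mid side [454.88467125  40.21242831]
[ 10   7 217] [  5   7 219] strip [15 26 98]
bbox [335 241] [360 275]
52 -24.3 28.4 3
56 -24.0 28.6 3
60 -23.5 28.8 3
64 -23.3 29.0 3
68 -22.8 29.3 3
72 -24.8 29.5 4
76 -24.3 29.7 3
80 -23.9 29.8 18
84 -14.7 21.2 10
88 -0.9 21.3 2
front [81.5 81.5 81.6 81.7 81.7 81.8 81.8 81.9 82.  82.1 82.1 82.2 82.3 83.8
 83.8 84.4 84.4 84.7 86.3 86.9]
45.0 0 0
47.5 0 0
50.0 0 0
52.5 4 (np.float64(-1.4), np.float64(5.4))
55.0 4 (np.float64(-1.2), np.float64(5.6))
57.5 4 (np.float64(-1.0), np.float64(5.8))
60.0 4 (np.float64(-0.8), np.float64(6.0))
62.5 5 (np.float64(-2.9), np.float64(6.2))
65.0 7 (np.float64(-5.0), np.float64(8.6))
67.5 7 (np.float64(-4.8), np.float64(8.8))
70.0 7 (np.float64(-4.6), np.float64(9.0))
72.5 6 (np.float64(-2.1), np.float64(9.1))
75.0 3 (np.float64(0.3), np.float64(4.8))
77.5 0 0
80.0 0 0
82.5 0 0
85.0 0 0
87.5 0 0
```

```bash
python3 - <<'E'
from plate import *
for n,L in(('side',((344,226),(348,275))),('top',((289,234),(231,224)))):
    g=cv2.cvtColor(cv2.imread(f'pics/{n}0.png'),cv2.COLOR_BGR2GRAY).astype(float); pts=[]
    for u,v in L:
        w=g[v-4:v+5,u-5:u+6]; print(w.astype(int)) if n=='side' else 0
        k=np.clip(w-105,0,60); yy,xx=np.indices(w.shape); k[(xx-5)**2+(yy-4)**2>20]=0
        c=np.array([(k*xx).sum(),(k*yy).sum()])/k.sum()+[u-5,v-4]; pts.append(ray(n,c,.027)[0,:2]*1000); print(n,c.round(2),pts[-1].round(1))
    d=pts[1]-pts[0]; print(n,'dist',np.hypot(*d),np.rad2deg(np.arctan2(*d)),'mid',np.mean(pts,0))
E
```

```text
[[ 98  88  91  90  88  86  96  96  87 117 146]
 [123 120 121 120 120 122 121 121 120 126 132]
 [130 135 133 150 184 178 178 144 131 131 128]
 [130 132 113 217 195 167 205 192 133 131 126]
 [129 131 114 222 216 213 222 215 102 130 129]
 [129 131 127 149 209 232 212 150  85 130 129]
 [130 131 134  94 136 159 137  90 119 132 128]
 [130 131 134 123 122 122 122 120 132 131 129]
 [129 130 134 135 134 133 134 134 133 131 128]]
side [343.94 226.15] [442.8 -29.7]
[[136 136 136 134 133 133 134 134 133 132 129]
 [136 136 136 131 143 146 124 132 132 132 130]
 [135 136 134 148 198 183 171 160 133 132 131]
 [134 136 119 207 216 171 159 207 132 131 130]
 [135 136 117 221 205 177 174 224 136 132 131]
 [135 135 130 176 222 226 224 221 114 133 132]
 [135 136 135 114 169 203 188 150  93 105 131]
 [134 136 135 123 131 125 114  93 123 124 132]
 [133 135 137 136 134 121 125 124 135 135 133]]
side [347.88 274.77] [466.4 106.5]
side dist 138.28404362987987 9.801121954296327 mid [454.59485683  38.40091852]
top [289.33 233.81] [443.2 -33.5]
top [231.49 223.91] [466.5 104.9]
top dist 140.3131659088687 9.568351991181645 mid [454.82272694  35.70091651]
```

Call:
apply_moves --series '[[[0,-2,3],[0,0,-0.003]],[[0,0,5],[0,0,0]],[[0,0,6],[0,0,0]],[[0,0,6],[0,0,0]],[[0,0,5],[0,0,0]],[[0,0,2],[0,0,0]],[[0,0,0],[0,0,0]],[[0,0,0],[0,0,0]]]'

```text
t: 7.7
tool_pos: [0.4531, 0.0316, 0.2375]
orientation: [-2.399, -2.028, 0.001]
force: [-0.7, -0.3, -4.2]
opening: 0.0398
gripper_force: 30.0
```

```bash
python3 - <<'E'
from h import *
need((.4542,.0321,.2237),9.65)
o=np.zeros((590,800,3),np.uint8)
p,d=grab('top'); a=cv2.resize(p[205:260,260:330],None,fx=5.3,fy=5.3,interpolation=cv2.INTER_CUBIC); o[:a.shape[0],:a.shape[1]]=a
p,d=grab('side'); a=cv2.resize(p[220:300,310:380],None,fx=5.5,fy=5.5,interpolation=cv2.INTER_CUBIC); o[:a.shape[0],400:400+a.shape[1]]=a
cv2.imwrite('pics/h2.png',o[:450])
from plate import *
for n,roi,v,s,mid in(('top',(278,215,304,250),140,30,(454.82,35.7)),('side',(330,240,366,290),150,20,(454.55,38.45))):
    m,c,q,fill,h=plate(n,roi,.0353,np.array(mid),v,s); k=q[(abs(q[:,1])>60)&(abs(q[:,1])<80)]
    print(n,'lat',(np.percentile(k[:,0],[4,96])).round(1),np.percentile(k[:,0],[4,96]).mean().round(2),'ends',np.sort(q[:,1])[[2,8,14,-15,-9,-3]].round(1))
E
```

```text
t 7.7 pos [0.4531 0.0316 0.2375] F [-0.7 -0.3 -4.2] open 0.0398 grip 30.0
shift mm [ 0.7  1.  13.8] in goal axes [ 0.7  1.  13.8] turn [-0.0005  0.0001  0.0015]
top lat [-26.4  25.9] -0.24 ends [-98.6 -97.9 -97.3 -66.6 -65.5 -61.4]
side lat [-27.5  26.4] -0.53 ends [  3.5  11.9  20.2 101.7 106.4 109.1]
```

View pics/h2.png

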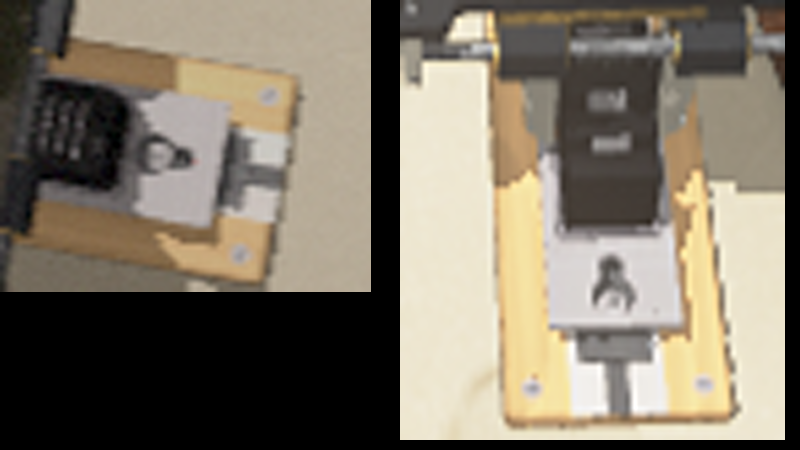

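Both screw heads can be seen through their keyholes. The plate is about 1 mm too far forward, so I'll correct that and lower slowly.

Call:
apply_moves --series '[[[-1,0.3,0],[0,0,0]],[[0,0,1],[0,0,0]],[[0,0,1],[0,0,0]],[[0,0,1],[0,0,0]],[[0,0,1],[0,0,0]],[[0,0,1],[0,0,0]],[[0,0,1],[0,0,0]],[[0,0,0],[0,0,0]],[[0,0,0],[0,0,0]]]'

```text
t: 8.55
tool_pos: [0.4532, 0.0305, 0.2316]
orientation: [-2.399, -2.028, 0.0]
force: [-0.7, -0.9, -4.0]
opening: 0.0402
gripper_force: 30.0
```

Call:
apply_moves --series '[[[0,0,1],[0,0,0]],[[0,0,1],[0,0,0]],[[0,0,1],[0,0,0]],[[0,0,0],[0,0,0]],[[0,0,0],[0,0,0]]]'

```text
t: 8.97
tool_pos: [0.4533, 0.0305, 0.2287]
orientation: [2.399, 2.028, -0.0]
force: [0.1, 0.6, -4.5]
opening: 0.0398
gripper_force: 30.0
```

Call:
apply_moves --series '[[[0,0,1],[0,0,0]],[[0,0,1],[0,0,0]],[[0,0,1],[0,0,0]],[[0,0,0.5],[0,0,0]],[[0,0,0],[0,0,0]],[[0,0,0],[0,0,0]]]'

```text
t: 9.47
tool_pos: [0.4534, 0.0305, 0.2253]
orientation: [2.399, 2.028, 0.0]
force: [0.5, -0.1, -0.9]
opening: 0.0398
gripper_force: 30.0
```

Call:
apply_moves --series '[[[0,0,0.7],[0,0,0]],[[0,0,0],[0,0,0]],[[0,0,0.5],[0,0,0]],[[0,0,0],[0,0,0]],[[0,0,0],[0,0,0]]]'

```text
t: 9.88
tool_pos: [0.4533, 0.0305, 0.2241]
orientation: [2.399, 2.028, 0.0]
force: [-0.1, 0.2, -0.9]
opening: 0.0402
gripper_force: 30.0
```

Call:
apply_moves --series '[[[0,0,0.5],[0,0,0]],[[0,0,0],[0,0,0]],[[0,0,0.3],[0,0,0]],[[0,0,0],[0,0,0]],[[0,0,0],[0,0,0]]]'

```text
t: 10.3
tool_pos: [0.4534, 0.0305, 0.2236]
orientation: [2.399, 2.028, 0.0]
force: [-3.4, -0.2, 5.8]
opening: 0.0396
gripper_force: 30.0
```

Call:
apply_moves --series '[[[0,0,-0.2],[0,0,0]],[[1,0,0],[0,0,0]],[[1,0,0],[0,0,0]],[[1,0,0],[0,0,0]],[[1,0,0],[0,0,0]],[[0,0,0],[0,0,0]]]'

```text
t: 10.8
tool_pos: [0.4543, 0.0343, 0.2237]
orientation: [2.398, 2.028, 0.001]
force: [0.9, -4.4, 3.2]
opening: 0.0398
gripper_force: 30.0
```

```bash
python3 - <<'E'
from h import *
need((.4534,.0305,.2236),9.65)
E
```

```text
t 10.8 pos [0.4543 0.0343 0.2237] F [ 0.9 -4.4  3.2] open 0.0398 grip 30.0
shift mm [-3.9 -0.3  0.1] in goal axes [-3.9 -0.2  0.1] turn [0.0011 0.0004 0.0015]
```

Sliding freely at 4.4 N.

Call:
apply_moves --series '[[[1,0,0],[0,0,0]],[[1,0,0],[0,0,0]],[[1,0,0],[0,0,0]],[[1,0,0],[0,0,0]],[[1,0,0],[0,0,0]],[[1,0,0],[0,0,0]],[[1,0,0],[0,0,0]],[[1,0,0],[0,0,0]],[[1,0,0],[0,0,0]],[[0,0,0],[0,0,0]]]'

```text
t: 11.63
tool_pos: [0.4557, 0.0433, 0.2237]
orientation: [2.398, 2.028, 0.001]
force: [0.2, -3.8, 3.9]
opening: 0.0397
gripper_force: 30.0
```

Call:
apply_moves --series '[[[0.7,0,0],[0,0,0]],[[0,0,0],[0,0,0]],[[0.7,0,0],[0,0,0]],[[0,0,0],[0,0,0]],[[0,0,0],[0,0,0]]]'

```text
t: 12.05
tool_pos: [0.4559, 0.0446, 0.2236]
orientation: [2.398, 2.028, 0.0]
force: [-0.1, -4.4, 5.1]
opening: 0.0398
gripper_force: 30.0
```

Call:
apply_moves --series '[[[0.5,0,0],[0,0,0]],[[0,0,0],[0,0,0]],[[0.5,0,0],[0,0,0]],[[0,0,0],[0,0,0]],[[0,0,0],[0,0,0]]]'

```text
t: 12.47
tool_pos: [0.456, 0.0455, 0.2236]
orientation: [2.399, 2.028, -0.0]
force: [-0.9, -4.9, 4.6]
opening: 0.0396
gripper_force: 30.0
```

Call:
apply_moves --series '[[[0.5,0,0],[0,0,0]],[[0,0,0],[0,0,0]],[[0,0,0],[0,0,0]]]'

```text
t: 12.72
tool_pos: [0.4561, 0.046, 0.2236]
orientation: [2.399, 2.028, -0.0]
force: [-0.0, -6.1, 5.6]
opening: 0.04
gripper_force: 30.0
```

Call:
apply_moves --series '[[[0.5,0,0],[0,0,0]],[[0,0,0],[0,0,0]],[[0,0,0],[0,0,0]]]'

```text
t: 12.97
tool_pos: [0.4562, 0.0464, 0.2237]
orientation: [2.398, 2.028, -0.0]
force: [-1.2, -5.3, 4.8]
opening: 0.0401
gripper_force: 30.0
```

```bash
python3 - <<'E'
from h import *
need((.4534,.0305,.2236),9.65)
p,d=grab('top'); hs=cv2.cvtColor(p,cv2.COLOR_BGR2HSV).astype(int)
red=(((hs[...,0]<8)|(hs[...,0]>172))&(hs[...,1]>150))[195:265,270:325]; v,u=np.nonzero(red); print(len(u),u.mean()+270,v.mean()+195)
a=cv2.resize(p[205:260,260:330],None,fx=8,fy=8,interpolation=cv2.INTER_CUBIC); cv2.imwrite('pics/c.png',a)
E
```

```text
t 12.9667 pos [0.4562 0.0464 0.2237] F [-1.2 -5.3  4.8] open 0.0401 grip 30.0
shift mm [-16.1  -0.1   0.1] in goal axes [-16.1  -0.1   0.1] turn [0.0004 0.0007 0.0014]
38 297.0526315789474 235.3684210526316
```

View pics/c.png

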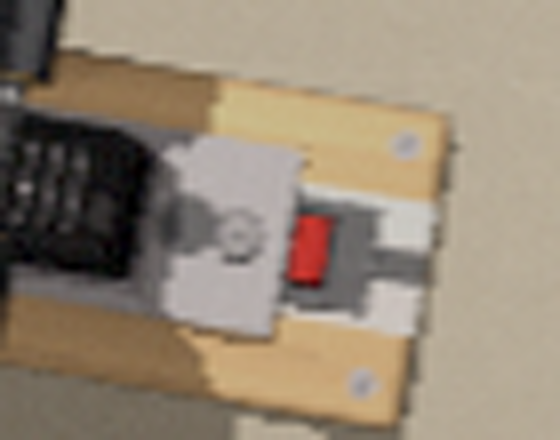

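The red catch shows in full at about (298,236), just behind the plate's rear edge. I'll nudge on to the stop and check its height.

Call:
apply_moves --series '[[[0.4,0,0],[0,0,0]],[[0,0,0],[0,0,0]],[[0.4,0,0],[0,0,0]],[[0,0,0],[0,0,0]],[[0,0,0],[0,0,0]]]'

```text
t: 13.43
tool_pos: [0.4562, 0.0467, 0.2236]
orientation: [2.398, 2.027, -0.002]
force: [-1.9, -10.8, 5.4]
opening: 0.0395
gripper_force: 30.0
```

```bash
python3 - <<'E'
from h import *
need((.4534,.0305,.2236),9.65)
for i in range(2):
    p,d=grab('top'); hs=cv2.cvtColor(p,cv2.COLOR_BGR2HSV).astype(int); P=cloud('top',d)
    red=(((hs[...,0]<8)|(hs[...,0]>172))&(hs[...,1]>150)); red[:195]=0; red[265:]=0; red[:,:270]=0; red[:,325:]=0
    v,u=np.nonzero(red); print(len(u),u.mean().round(1),v.mean().round(1),'red z',np.median(P[red][:,2]).round(4),'plate z',np.median(P[229:240,291:294,2]).round(4),'strip z',np.median(P[233:241,303:305,2]).round(4))
E
```

```text
t 13.4333 pos [0.4562 0.0467 0.2236] F [ -1.9 -10.8   5.4] open 0.0395 grip 30.0
shift mm [-16.4  -0.1   0.1] in goal axes [-16.4  -0.1   0. ] turn [0.0003 0.0019 0.0013]
36 298.2 235.9 red z 0.023 plate z 0.0229 strip z 0.0183
36 297.4 235.8 red z 0.0236 plate z 0.0231 strip z 0.0187
```

The sharpener is at the stop and the catch is up, about 5 mm above the strip. I'll relax, open and withdraw.

Call:
apply_moves --series '[[[-0.3,0,-0.2],[0,0,0]],[[0,0,0],[0,0,0]]]'

```text
t: 13.7
tool_pos: [0.4562, 0.0466, 0.2236]
orientation: [2.398, 2.027, -0.001]
force: [0.4, -9.0, 2.9]
opening: 0.0399
gripper_force: 30.0
```

Call:
apply_moves --series '[[[0,0,0],[0,0,0]],[[0,0,0],[0,0,0]],[[0,0,0],[0,0,0]],[[0,0,0],[0,0,0]],[[0,0,0],[0,0,0]],[[0,0,0],[0,0,0]],[[0,0,0],[0,0,0]],[[0,0,-3],[0,0,0]],[[0,0,-6],[0,0,0]],[[0,0,-15],[0,0,0]],[[0,0,-25],[0,0,0]],[[0,0,-30],[0,0,0]]]' --claw 1

```text
t: 14.7
tool_pos: [0.4552, 0.0472, 0.3023]
orientation: [-2.397, -2.027, 0.004]
force: [0.5, 0.1, 0.4]
opening: 0.0927
gripper_force: 0.0
```

Call:
apply_moves --series '[[[0,0,-30],[0,0,0]],[[0,0,-30],[0,0,0]],[[30,0,0],[0,0,0]],[[40,0,0],[0,0,0]],[[40,0,0],[0,0,0]],[[40,0,0],[0,0,0]],[[30,0,0],[0,0,0]],[[0,0,0],[0,0,0]],[[0,0,0],[0,0,0]]]'

```text
t: 15.45
tool_pos: [0.4858, 0.2261, 0.363]
orientation: [2.396, 2.032, -0.0]
force: [-0.7, 0.7, 0.2]
opening: 0.0936
gripper_force: 0.0
```

```bash
python3 - <<'E'
from meas import *
print(tool()[0]['force'],tool()[0]['opening'])
p,d=grab('top'); P=cloud('top',d); hs=cv2.cvtColor(p,cv2.COLOR_BGR2HSV).astype(int)
red=(((hs[...,0]<8)|(hs[...,0]>172))&(hs[...,1]>150)); red[:195]=0; red[265:]=0; red[:,:270]=0; red[:,325:]=0
print(red.sum(),'red z',np.median(P[red][:,2]).round(4),'plate rear z',np.median(P[229:240,291:294,2]).round(4))
o=cv2.resize(p[130:270,190:440],None,fx=3.2,fy=3.2,interpolation=cv2.INTER_CUBIC); cv2.imwrite('pics/f.png',o[:,:800])
E
```

```text
[-0.71272842  0.72060774  0.24122756] 0.09355073569887029
38 red z 0.023 plate rear z 0.0229
```

View pics/f.png

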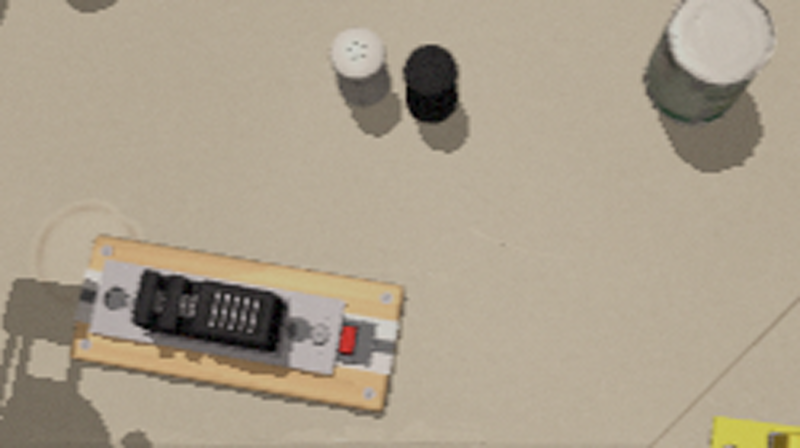

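The sharpener lies flat and in line on the mount, with the catch up behind the plate at crop (347,340). The shakers and tin haven't moved.

```bash
python3 -c "
from plant import robot
print(robot.close_job())"
```

```text
the job is handed in; nothing more can be done
None
```

The sharpener is back on its mount, flat against the stop with the red catch up behind the foot plate and the gripper clear; the job was handed in at about 15.5 s, and no verdict came back.

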